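# Put the bush away in the touch-latch drawer

## Task

Put away the bush that lies on top of the low bench cabinet: press the cabinet's drawer front gently inward until the touch latch lets go and the drawer springs out, lay the bush inside, then press the front gently home again until it latches and stays shut. Leave the other things on the bench alone.

Things in the scene. Friction and masses are not known exactly. Their poses are not given: they have to be found in the camera images.
- cabinet: low grey sheet-metal bench cabinet, screwed down, carcass 125 deep x 170 wide x 60 mm high; one drawer, sliding along x; its front faces the robot's left. Origin: middle of the carcass's lower front edge; x inward (to the carcass back), y across, away from the robot, z up. Hidden push-push latch: each press of the drawer to a firm stop, then let go, switches it: latched to out, out to latched.
- drawer (a joint): drawer travel in m: 0 latched, +0.060 sprung fully out, negative pressed in past latched. The latch's firm stop lies somewhere from -0.009 to -0.029, differs every time and cannot be seen; short of it nothing switches. A spring drives the drawer out (5 N at 0, 4 N fully out, damped: under a second).
- drawer_front (a point): centre of the drawer front's outer face, 28 mm above the bench; moves with the drawer; x axis points inward, square to the face. Steel, 150 wide, 24 mm thick, from 6 to 50 mm above the bench, 36 mm proud of the carcass when latched. Push meets the spring's 4 to 6 N, then rises by some 10 N per mm at the firm stop: 9 to 14 N in all switches the latch, over 20 N harms it.
- drawer_floor (a point): centre of the drawer compartment on its inner floor, 10 mm above the bench, 52 mm behind the front's outer face; moves with the drawer, axes like the cabinet's. Compartment 56 mm along x, 126 mm along y, walls 26 mm high (front 40 mm); it can be reached from above only with the drawer sprung out.
- bush: the bush to put away: plain turned metal ring, 38 mm outside diameter, 12 mm high, lying flat on top of the cabinet, 60 mm above the bench. Origin: centre of its underside.
- bush_tin: bystander: open round metal tin, 74 mm across, 54 mm high, with other bushes in it. Origin: centre of its underside.
- bolt: bystander: bolt 59 mm long, 19 mm across its head, lying on top of the cabinet beside the bush, towards the cabinet's +y side. Origin: centre of its underside.
There are look-alikes about, which are no part of the job. Leave any red look-alike of the bush alone.

How it is judged:
By the outcome, as a careful person would: the job done as asked, in the order asked, and still so for the second after the job is handed in, with the robot touching nothing.
It also fails if it takes over 64 s, if anything falls off the work surface, if the arm or the gripper's body presses on something with over 40 N, if the wrist force passes 120 N, or if a joint passes its speed limit or range.

## Robot

A 7-joint arm with a two-finger parallel gripper is mounted at the origin on a cart in front of the work surface, level with it; the furniture and walls round the work are solid. World frame = base frame: x ahead of the robot, y to its left, z up, the work surface at z = 0. Lengths are in m, angles in rad, forces in N, time in s.
With the tool pointing down it reaches from about 0.425 to 0.925 m from the base axis. Payload 6.8 kg.
Tool frame: the origin (TCP) lies midway between the tips of the shut fingers; the grasp point (between the pads) lies 19 mm behind it; z points along the fingers, x is the direction in which the jaws open and shut, and the axes are right-handed (so a half turn about z gives the same grasp; the last joint's range is limited). The gripper opens to 85 mm and grips with 20 to 120 N. Pads are 22 mm wide; open, the fingers measure 114 mm over their backs; the gripper's body (76 mm by 85 mm) begins 54 mm behind the grasp point. The pads swing forward as they close: fully open they stand 13 mm farther back than shut.
Start: joints at [1.213, 0.477, 0.022, 1.555, -0.011, 1.109, -0.083], TCP at [0.167, -0.654, 0.231] pointing down, gripper open.
Joint ranges: [-2.96, 2.96], [-0.34, 2.1], [-1.41, 1.46], [0.24, 2.44], [-1.37, 4.51], [0.17, 1.92], [-2.96, 2.96]. Speed limits (rad/s): [2.39, 2.39, 3.14, 3.14, 3.14, 3.14, 3.14].

## Interface

Orientations are given as a unit quaternion [w, x, y, z].
In Python, from station import bot gives the robot as it stands.
- The arm moves only by the tool step_arm, never from a script. Its argument "increments" is a list of rows, each a list of 7 numbers: the shift along the tool's x, y, z in cm, then the turn, a rotation vector about the tool's x, y, z in degrees, then the closure, from 0 (fully open) to 1 (shut). A call has 1 to 20 rows; each row shifts and turns the commanded pose from where the row before left it, along the tool's axes as they then stand; what a row does not reach is not made up. A row lasts 1/10 s, in which the tool goes at most 50 mm and 8.59 degrees, less where a joint would pass 70% of its speed; a pose out of reach is approached as far as the arm can. A call is refused whole if a number of a shift passes 5 or a number of a turn 8.59, either way. A call with a gripper value outside its range is refused whole. The fingers move at their own pace and stop on an object; "squeeze" is the grip in N (left out, the last holds). Time passes only in rows, so rows that do not move let the fingers close. It gives the time, the measured TCP pose, the force and the opening at its end, in the units of the state.
- bot.get_obs(): the state, without advancing time (a new reading comes with each control period).
- bot.read_camera(name): name is "scene" or "top" or "wrist"; returns a dict with "pixels" (384x512x3 uint8, red, green, blue), "vertical_fov" (degrees; the focal length in pixels is half the picture's height over the tangent of half this angle, whatever the lens; pixels are square), "cx", "cy" (the principal point, pixels), "camera_from_world" (4x4, takes a point from world to camera coordinates). Camera axes: x right, y down, z forward; pixel columns grow to the right and rows downward; lengths in m; the calibration is good to about 2 mm. A picture is of the moment at which its call begins. There is no depth.
- bot.hand_in(): hands the job in, once; it reports no verdict.
Trained networks look in a picture, given as the dict that the camera call returned (one of the last four; its "shot" number tells which), for a name from the list of things; names that differ only in an ending like _2 or _b are one class to them, and where a whole thing is asked for, a point or a joint stands for the part that bears it (a point fixed in the world has none). Each returns a list of dicts, best first, with "score" (0 to 1); they miss things now and then, are a little off and sometimes report something else, mostly with a low value. They report only what shows in the picture. A call takes as long as a camera call. They do not tell look-alikes from the thing itself.
- bot.find_in(picture, query): "point" ([column, row] in pixels, amid what is visible of it).
- bot.cut_out(picture, query): "pixels" (384x512 bool, what is visible of it) and "point" ([column, row] in pixels, amid what is visible of it).
- bot.pinpoint(picture, query): "point" ([column, row] in pixels: a listed point, or the origin of a listed thing).
The state is a dict: "t": time; "q": joint angles; "joint_vel": joint speeds; "joint_torque": joint torques, N m; "eef_pos": TCP position; "tool_rot": TCP orientation; "contact_force": force on the tool from outside, world axes, zero at the start; "torque": the same for the moment, N m; "gripper_width": opening from 0.0 (shut) to 1.0 (fully open).
Only numpy, scipy, OpenCV 4.12 (cv2) and the standard library are available. Lean on these libraries where they do the work, as an engineer would, in place of code of your own. Each camera call takes 0.05 s, during which the arm holds its last target.

## Working session

There is one attempt and no reset: what is moved stays moved. The work goes in short steps, Python scripts to look and compute and a tool call to move; the robot and the scene stay as the last step left them, time stands still between calls to the robot, and variables do not carry over. Pictures are saved under pics/ and viewed, and the job is handed in when it is done.

Besides the shell and the picture viewer there is one more tool, called as name(argument=value, ...) on one line, values as JSON. step_arm: Moves the arm, as the interface text tells. Its arguments: {"type":"object","properties":{"increments":{"type":"array"},"squeeze":{"type":"number"}},"required":["increments"]}

```bash
mkdir -p pics; ls
cat > h.py <<'E'
import numpy as np, cv2
from station import bot
from scipy.spatial.transform import Rotation as R
def K(p):
    f=p["pixels"].shape[0]/2/np.tan(np.radians(p["vertical_fov"])/2); return f,p["cx"],p["cy"]
def ray(p,uv):
    f,cx,cy=K(p); T=np.array(p["camera_from_world"]); d=np.array([(uv[0]-cx)/f,(uv[1]-cy)/f,1.])
    return -T[:3,:3].T@T[:3,3], T[:3,:3].T@d
def onz(p,uv,z):
    o,d=ray(p,uv); return o+d*(z-o[2])/d[2]
def proj(p,X):
    f,cx,cy=K(p); T=np.array(p["camera_from_world"]); c=T[:3,:3]@np.array(X)+T[:3,3]; return np.array([f*c[0]/c[2]+cx,f*c[1]/c[2]+cy])
def tri(a,b):
    A=np.zeros((3,3));v=np.zeros(3)
    for o,d in (a,b):
        d=d/np.linalg.norm(d);P=np.eye(3)-np.outer(d,d);A+=P;v+=P@o
    return np.linalg.solve(A,v)
def save(p,n): cv2.imwrite("pics/"+n,p["pixels"][:,:,::-1])
E
python3 - <<'E'
from h import *
np.set_printoptions(precision=4,suppress=True)
o=bot.get_obs();print(o["t"],o["eef_pos"],o["tool_rot"],o["gripper_width"],o["contact_force"])
for n in("scene","top"):
    p=bot.read_camera(n);save(p,n+"0.png");print(n,p["vertical_fov"],onz(p,(256,192),0),ray(p,(256,192))[0])
    for q in("cabinet","drawer_front","drawer_floor","bush","bush_tin","bolt"):
        r=bot.pinpoint(p,q)
        print(q,[(np.round(x["point"],1),round(x["score"],2), onz(p,x["point"],{"bush":.06,"bolt":.06,"drawer_front":.028}.get(q,0))) for x in r[:4]])
E
```

```text
pics
0.0 [ 0.1667 -0.6535  0.2303] [-0.0005  0.7897 -0.6135 -0.0008] 0.9982082758338936 [0.0176 0.3031 0.5232]
scene 52.68523080418324 [ 0.583  -0.1524 -0.    ] [-0.1447 -0.7536  0.4228]
cabinet [(array([265.5, 232. ]), 0.92, array([ 0.4309, -0.3025,  0.    ]))]
drawer_front [(array([252.9, 214.7]), 0.55, array([ 0.4357, -0.2639,  0.028 ]))]
drawer_floor []
bush [(array([189. , 226.7]), 0.72, array([ 0.2763, -0.2374,  0.06  ])), (array([293.5, 228. ]), 0.49, array([ 0.3931, -0.3994,  0.06  ]))]
bush_tin [(array([246.7, 192.4]), 0.67, array([ 0.5661, -0.1342,  0.    ]))]
bolt [(array([299.9, 203.3]), 0.56, array([ 0.4901, -0.3503,  0.06  ]))]
top 54.5799578034232 [ 0.4695 -0.2714  0.    ] [ 0.3593 -0.2524  0.897 ]
cabinet [(array([269.2, 205.8]), 0.95, array([ 0.4351, -0.3025,  0.    ])), (array([277.6, 202.9]), 0.68, array([ 0.4417, -0.323 ,  0.    ]))]
drawer_front [(array([259.4, 207.7]), 0.75, array([ 0.4289, -0.2778,  0.028 ]))]
drawer_floor [(array([277.7, 203.3]), 0.85, array([ 0.4407, -0.3233,  0.    ]))]
bush [(array([311.8, 219.8]), 0.7, array([ 0.396 , -0.3943,  0.06  ])), (array([209.7, 248.1]), 0.66, array([ 0.3393, -0.1642,  0.06  ]))]
bush_tin [(array([198.9, 152.4]), 0.57, array([ 0.5706, -0.1341,  0.    ]))]
bolt [(array([289.6, 180.2]), 0.52, array([ 0.4874, -0.3475,  0.06  ]))]
```

View pics/scene0.png

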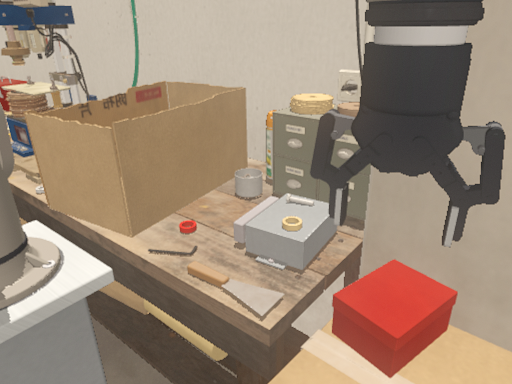

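View pics/top0.png

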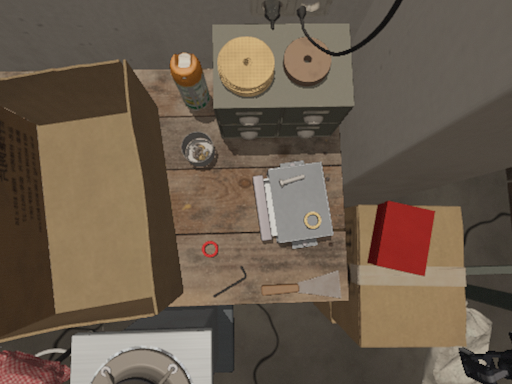

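Run:
```python
import cv2
a=cv2.imread("pics/top0.png")[120:310,140:360]
cv2.imwrite("pics/top0z.png",cv2.resize(a,None,fx=3.5,fy=3.1,interpolation=cv2.INTER_CUBIC))
a=cv2.imread("pics/scene0.png")[160:310,150:360]
cv2.imwrite("pics/sc0z.png",cv2.resize(a,None,fx=3.8,fy=3.8,interpolation=cv2.INTER_CUBIC))
```

```text
(no output)
```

View pics/top0z.png

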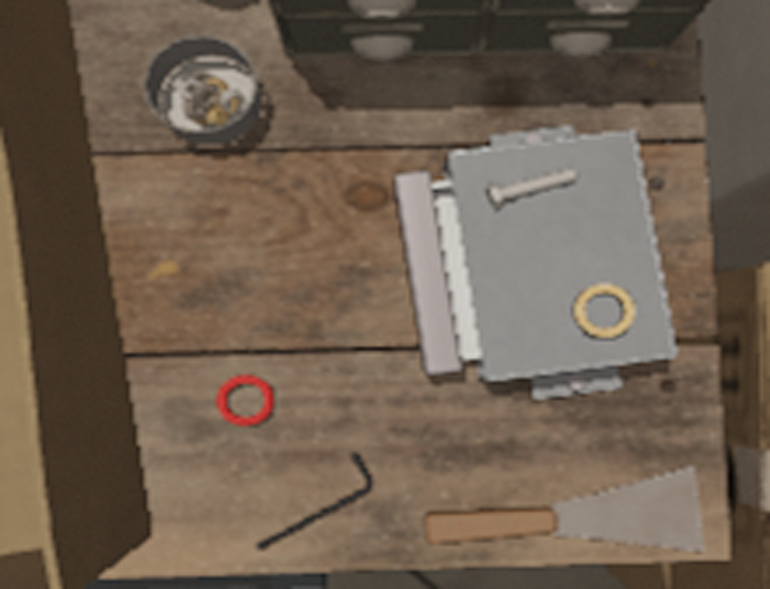

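View pics/sc0z.png

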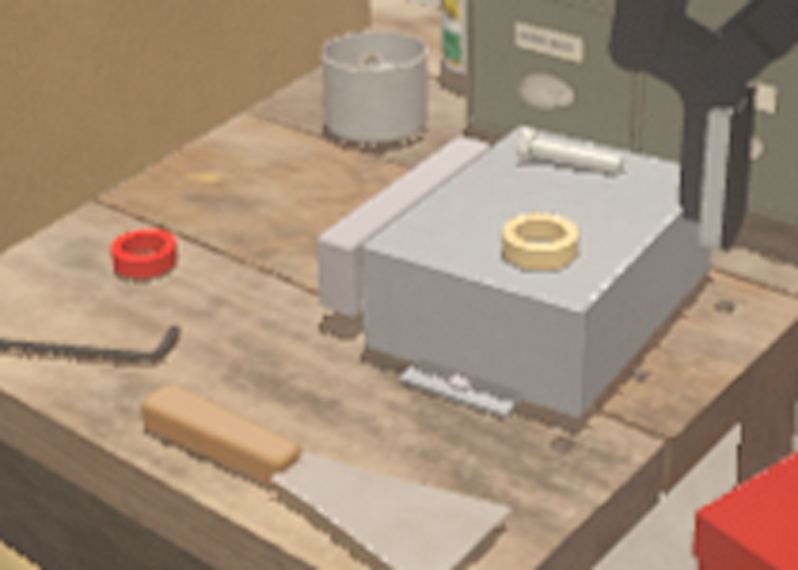

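Run:
```python
from h import *
from scipy.optimize import least_squares
np.set_printoptions(precision=4,suppress=True)
p=bot.read_camera("top");s=bot.read_camera("scene")
z=lambda x,y:(140+x/3.5,120+y/3.1)
zs=lambda x,y:(150+x/3.8,160+y/3.8)
# cab frame: x inward, y across away, z up
tp=[(z(448,155),(0,.085,.06)),(z(636,130),(.125,.085,.06)),(z(676,355),(.125,-.085,.06)),(z(485,380),(0,-.085,.06)),
(z(396,175),(-.036,.075,.05)),(z(427,375),(-.036,-.075,.05))]
sp=[(zs(363,250),(0,-.085,.06)),(zs(580,312),(.125,-.085,.06)),(zs(520,127),(0,.085,.06)),(zs(580,415),(.125,-.085,0)),(zs(320,242),(-.036,-.075,.05)),(zs(467,138),(-.036,.075,.05))]
def X(v,c):
    a=v[2];ex=np.array([np.cos(a),np.sin(a),0]);ey=np.array([-np.sin(a),np.cos(a),0])
    return np.array([v[0],v[1],0])+c[0]*ex+c[1]*ey+np.array([0,0,c[2]])
f=lambda v:np.concatenate([proj(p,X(v,c))-u for u,c in tp]+[proj(s,X(v,c))-u for u,c in sp])
r=least_squares(f,[.43,-.30,-1.5],loss="soft_l1");v=r.x;print(v,np.degrees(v[2]));print(f(v).reshape(-1,2))
b=bot.pinpoint(p,"bush")
for q in(p,s):
  for name in("bush","bolt"):
    for c in bot.cut_out(q,name)[:3]:
        m=c["pixels"]; 
        if m.any(): 
            ys,xs=np.nonzero(m);w=onz(q,((xs.min()+xs.max())/2,(ys.min()+ys.max())/2),.066);print(name,c["score"],m.sum(),w)
for c in bot.cut_out(p,"bush_tin")[:1]: print(onz(p,c["point"],.04))
np.save("cab.npy",v)
print("front face ctr",X(v,(-.036,0,.028)))
print("carton edge", [onz(p,u,0) for u in ((182,293),(160,120))],[onz(p,u,.2) for u in ((160,300),(125,65))])
w=bot.read_camera("wrist");save(w,"w0.png")
```

```text
[ 0.4308 -0.3088 -1.4567] -83.46382197901872
[[ 0.0604 -1.3443]
 [ 0.0488 -0.536 ]
 [ 0.744   0.5065]
 [ 0.4097  0.3725]
 [-0.1173 -0.6759]
 [ 0.239  -0.2252]
 [-0.676  -0.8206]
 [ 0.8706  0.4378]
 [ 0.1165  0.0736]
 [-0.1697  1.5341]
 [-1.3125 -0.8861]
 [-1.8913 -0.5653]]
bush 0.45 134 [ 0.3964 -0.3926  0.066 ]
bush 0.78 230 [ 0.3968 -0.3933  0.066 ]
bush 0.48 169 [ 0.2687 -0.2438  0.066 ]
bolt 0.25 647 [ 0.3668 -0.3271  0.066 ]
[ 0.5665 -0.1347  0.04  ]
front face ctr [ 0.4267 -0.273   0.028 ]
carton edge [array([ 0.2359, -0.0923,  0.    ]), array([ 0.6542, -0.0391,  0.    ])] [array([ 0.2523, -0.0884,  0.2   ]), array([ 0.7004, -0.0183,  0.2   ])]
```

View pics/w0.png

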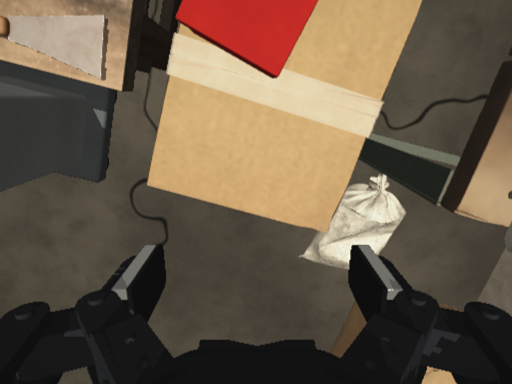

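step_arm(increments=[[0,0,0,0,0,-8.2,1],[0,0,0,0,0,-8.2,1],[0,0,0,0,0,-8.2,1],[0,0,0,0,0,-8.2,1],[0,0,0,0,0,-8.2,1],[0,0,0,0,0,-8.2,1],[0,0,0,0,0,-8.2,1],[0,0,0,0,0,-8.2,1],[0,0,0,0,0,-8.2,1],[0,0,0,0,0,-8.4,1]], squeeze=30)

```text
t: 2.15
eef_pos: [0.1668, -0.6541, 0.2313]
tool_rot: [0.0, 0.998, 0.06, -0.0]
contact_force: [-0.7, 0.8, 0.4]
gripper_width: -0.001
```

step_arm(increments=[[2.5,-3.2,0,0,0,0,1],[2.5,-3.2,0,0,0,0,1],[2.5,-3.2,0,0,0,0,1],[2.5,-3.2,0,0,0,0,1],[2.5,-3.2,0,0,0,0,1],[2.5,-3.2,0,0,0,0,1],[2.5,-3.2,0,0,0,0,1],[2.5,-3.2,0,0,0,0,1],[2.5,-3.2,0,0,0,0,1],[2.5,-3.2,0,0,0,0,1],[2.5,-3.2,0,0,0,0,1],[2.5,-3.2,0,0,0,0,1],[0,0,0,0,0,0,1],[0,0,0,0,0,0,1]])

```text
t: 3.55
eef_pos: [0.4218, -0.238, 0.2315]
tool_rot: [0.0, 0.998, 0.058, 0.0]
contact_force: [-0.7, -1.0, -0.1]
gripper_width: -0.002
```

```bash
cat >> h.py <<'E'
def state():
    np.set_printoptions(precision=4,suppress=True)
    o=bot.get_obs();v=np.load("cab.npy");a=v[2]
    ex=np.array([np.cos(a),np.sin(a)]);ey=np.array([-np.sin(a),np.cos(a)])
    P=np.array(o["eef_pos"]);d=P[:2]-v[:2]
    w,x,y,z=o["tool_rot"];M=R.from_quat([x,y,z,w]).as_matrix()
    print("t",round(o["t"],2),"cab xyz mm",np.round(1000*np.array([d@ex,d@ey,P[2]]),1),"toolx ang",np.degrees(np.arctan2(M[1,0],M[0,0]))-np.degrees(a)-90,"z",M[:,2],"F",np.array(o["contact_force"]),"g",o["gripper_width"]);return o
E
python3 - <<'E'
from h import *
o=state();print(o["q"])
for n in("scene","top","wrist"): save(bot.read_camera(n),n+"1.png")
E
```

```text
t 3.55 cab xyz mm [-71.4  -0.9 231.5] toolx ang 0.10867968298224184 z [ 0.0002 -0.0004 -1.    ] F [-0.6892 -1.0252 -0.0867] g -0.0019580942685119736
[ 0.8692  0.2061 -0.5462  1.9691  0.1271  0.9991  0.3794]
```

View pics/scene1.png

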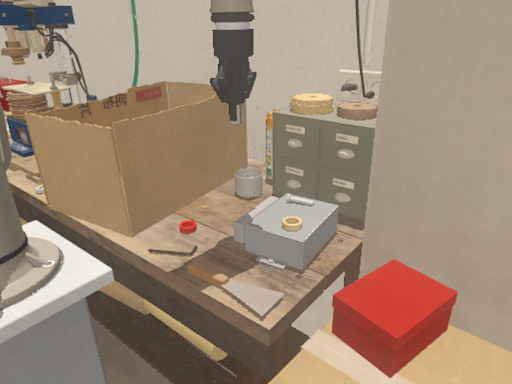

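View pics/top1.png

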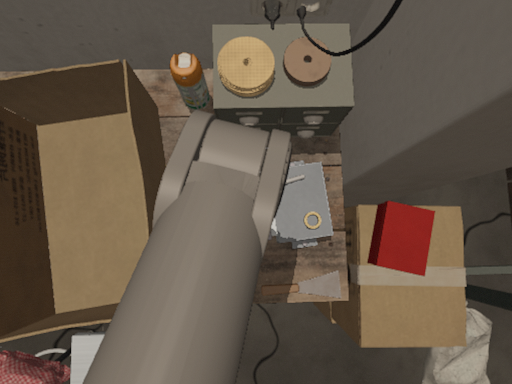

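View pics/wrist1.png

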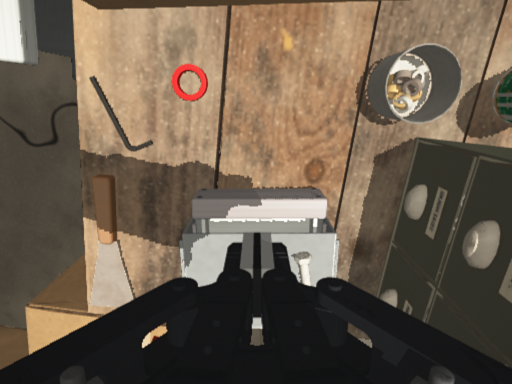

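Run:
```python
from h import *
s=bot.read_camera("scene");t=bot.read_camera("top")
print(proj(s,(.236,-.092,0)),proj(s,(.236,-.092,.2)),proj(s,(.236,-.092,.25)))
print("far",proj(s,(.65,-.04,0)),proj(s,(.65,-.04,.2)),proj(s,(.65,-.04,.15)))
print(tri(ray(s,(126,140)),ray(t,(160,322))))
print(tri(ray(s,(247,87)),ray(t,(128,66))))
for z in(.3,.45,.6): print(z,onz(t,(165,200),z),onz(t,(290,150),z))
```

```text
[131.01884941 238.53058318] [115.43814332 148.37031469] [110.9947073  122.65765553]
far [240.79976323 175.25791657] [238.31913352 107.55819635] [238.97414515 125.4343444 ]
[ 0.23332617 -0.10527224  0.22316887]
[ 0.67644082 -0.0445173   0.25163313]
0.3 [ 0.42323458 -0.11906113  0.3       ] [ 0.5008622  -0.32273239  0.3       ]
0.45 [ 0.40717661 -0.15257652  0.45      ] [ 0.46529819 -0.30506987  0.45      ]
0.6 [ 0.39111863 -0.18609192  0.6       ] [ 0.42973417 -0.28740735  0.6       ]
```

step_arm(increments=[[0,0,3.4,0,0,0,1],[0,0,3.4,0,0,0,1],[0,0,3.4,0,0,0,1],[0,0,3.4,0,0,0,1],[0,0,3.4,0,0,0,1],[0,0,3.4,0,0,0,1],[0,0,0,0,0,0,1],[0,0,0,0,0,0,1]])

```text
t: 4.6
eef_pos: [0.4211, -0.2388, 0.0275]
tool_rot: [-0.0, 0.998, 0.056, -0.0]
contact_force: [0.5, -1.0, 0.6]
gripper_width: -0.001
```

Run:
```python
from h import *
o=state();print(o["q"])
for n in("scene","wrist"): save(bot.read_camera(n),n+"2.png")
```

```text
t 4.6 cab xyz mm [-70.6  -1.6  27.5] toolx ang -0.06777930422106238 z [-0.001   0.0005 -1.    ] F [ 0.4681 -1.017   0.5525] g -0.0010545870549386147
[ 0.7364  0.5151 -0.4253  2.1291  0.385   0.5716  0.1452]
```

View pics/scene2.png

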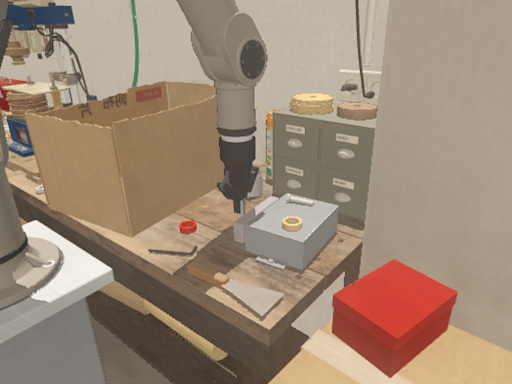

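View pics/wrist2.png

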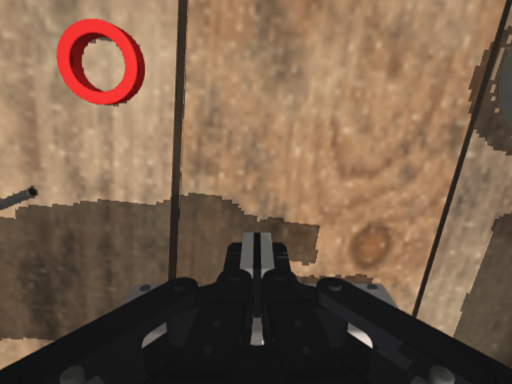

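step_arm(increments=[[0,0.8,0.2,0,0,0,1],[0,0.8,0,0,0,0,1],[0,0.3,0,0,0,0,1],[0,0.2,0,0,0,0,1],[0,0.2,0,0,0,0,1],[0,0,0,0,0,0,1]])

```text
t: 5.3
eef_pos: [0.424, -0.2612, 0.0253]
tool_rot: [-0.0, 0.998, 0.057, -0.0]
contact_force: [-1.0, -0.5, -0.7]
gripper_width: -0.003
```

```bash
python3 -c "
from h import *
state()"
```

```text
t 5.3 cab xyz mm [-48.1  -1.4  25.3] toolx ang -0.016633450478835243 z [-0.0001  0.0003 -1.    ] F [-0.97   -0.4872 -0.7448] g -0.0025640342416407146
```

step_arm(increments=[[0,0.2,0,0,0,0,1],[0,0.2,0,0,0,0,1],[0,0.2,0,0,0,0,1],[0,0,0,0,0,0,1]])

```text
t: 5.7
eef_pos: [0.4245, -0.2659, 0.0252]
tool_rot: [-0.001, 0.998, 0.057, -0.0]
contact_force: [-2.0, 5.1, 3.3]
gripper_width: -0.004
```

step_arm(increments=[[0,0.2,0,0,0,0,1],[0,0.2,0,0,0,0,1],[0,0,0,0,0,0,1]])

```text
t: 6.0
eef_pos: [0.425, -0.27, 0.0252]
tool_rot: [-0.001, 0.998, 0.057, -0.0]
contact_force: [-1.5, 4.2, 3.1]
gripper_width: -0.001
```

step_arm(increments=[[0,0.2,0,0,0,0,1],[0,0,0,0,0,0,1]])

```text
t: 6.2
eef_pos: [0.4253, -0.2719, 0.0252]
tool_rot: [-0.001, 0.998, 0.057, -0.0]
contact_force: [-0.8, 5.4, 3.2]
gripper_width: -0.001
```

step_arm(increments=[[0,0.1,0,0,0,0,1],[0,0,0,0,0,0,1]])

```text
t: 6.4
eef_pos: [0.4254, -0.2728, 0.0252]
tool_rot: [-0.001, 0.998, 0.058, -0.0]
contact_force: [-0.9, 4.9, 3.6]
gripper_width: -0.003
```

step_arm(increments=[[0,0.1,0,0,0,0,1],[0,0,0,0,0,0,1]])

```text
t: 6.6
eef_pos: [0.4255, -0.2737, 0.0252]
tool_rot: [-0.001, 0.998, 0.058, -0.0]
contact_force: [-0.7, 5.1, 3.4]
gripper_width: -0.003
```

step_arm(increments=[[0,0.1,0,0,0,0,1],[0,0,0,0,0,0,1]])

```text
t: 6.8
eef_pos: [0.4256, -0.2747, 0.0252]
tool_rot: [-0.001, 0.998, 0.058, -0.0]
contact_force: [-1.9, 5.8, 3.0]
gripper_width: 0.001
```

step_arm(increments=[[0,0.1,0,0,0,0,1],[0,0,0,0,0,0,1]])

```text
t: 7.0
eef_pos: [0.4257, -0.2757, 0.0252]
tool_rot: [-0.001, 0.998, 0.058, -0.0]
contact_force: [-0.9, 5.2, 3.0]
gripper_width: 0.003
```

step_arm(increments=[[0,0.1,0,0,0,0,1],[0,0,0,0,0,0,1]])

```text
t: 7.2
eef_pos: [0.4258, -0.2767, 0.0252]
tool_rot: [-0.001, 0.998, 0.058, -0.0]
contact_force: [-0.3, 4.9, 2.9]
gripper_width: -0.003
```

step_arm(increments=[[0,0.1,0,0,0,0,1],[0,0,0,0,0,0,1]])

```text
t: 7.4
eef_pos: [0.4259, -0.2777, 0.0252]
tool_rot: [-0.001, 0.998, 0.058, -0.0]
contact_force: [-0.1, 4.6, 4.0]
gripper_width: 0.005
```

step_arm(increments=[[0,0.1,0,0,0,0,1],[0,0,0,0,0,0,1]])

```text
t: 7.6
eef_pos: [0.426, -0.2786, 0.0252]
tool_rot: [-0.001, 0.998, 0.058, -0.0]
contact_force: [-1.3, 5.6, 3.2]
gripper_width: -0.004
```

step_arm(increments=[[0,0.1,0,0,0,0,1],[0,0,0,0,0,0,1]])

```text
t: 7.8
eef_pos: [0.4262, -0.2797, 0.0252]
tool_rot: [-0.001, 0.998, 0.057, -0.0]
contact_force: [-0.9, 5.2, 3.4]
gripper_width: 0.004
```

step_arm(increments=[[0,0.1,0,0,0,0,1],[0,0,0,0,0,0,1]])

```text
t: 8.0
eef_pos: [0.4263, -0.2806, 0.0252]
tool_rot: [-0.001, 0.998, 0.058, -0.0]
contact_force: [-0.7, 6.1, 3.9]
gripper_width: -0.001
```

step_arm(increments=[[0,0.1,0,0,0,0,1],[0,0,0,0,0,0,1]])

```text
t: 8.2
eef_pos: [0.4264, -0.2816, 0.0252]
tool_rot: [-0.001, 0.998, 0.058, -0.0]
contact_force: [0.8, 5.3, 3.8]
gripper_width: 0.001
```

step_arm(increments=[[0,0.1,0,0,0,0,1],[0,0,0,0,0,0,1]])

```text
t: 8.4
eef_pos: [0.4265, -0.2826, 0.0252]
tool_rot: [-0.001, 0.998, 0.058, -0.0]
contact_force: [-1.5, 4.5, 3.7]
gripper_width: -0.001
```

step_arm(increments=[[0,0.1,0,0,0,0,1],[0,0,0,0,0,0,1]])

```text
t: 8.6
eef_pos: [0.4266, -0.2835, 0.0252]
tool_rot: [-0.001, 0.998, 0.058, -0.0]
contact_force: [-1.1, 5.3, 3.3]
gripper_width: -0.0
```

step_arm(increments=[[0,0.1,0,0,0,0,1],[0,0,0,0,0,0,1]])

```text
t: 8.8
eef_pos: [0.4268, -0.2845, 0.0252]
tool_rot: [-0.001, 0.998, 0.058, -0.0]
contact_force: [-0.8, 5.3, 4.3]
gripper_width: -0.003
```

step_arm(increments=[[0,0.1,0,0,0,0,1],[0,0,0,0,0,0,1]])

```text
t: 9.0
eef_pos: [0.4269, -0.2855, 0.0252]
tool_rot: [-0.001, 0.998, 0.058, -0.0]
contact_force: [-0.6, 5.6, 3.3]
gripper_width: 0.001
```

step_arm(increments=[[0,0.1,0,0,0,0,1],[0,0,0,0,0,0,1]])

```text
t: 9.2
eef_pos: [0.427, -0.2865, 0.0252]
tool_rot: [-0.001, 0.998, 0.058, -0.0]
contact_force: [-0.9, 6.0, 3.6]
gripper_width: 0.002
```

step_arm(increments=[[0,0.1,0,0,0,0,1],[0,0,0,0,0,0,1]])

```text
t: 9.4
eef_pos: [0.4271, -0.2875, 0.0252]
tool_rot: [-0.001, 0.998, 0.058, -0.0]
contact_force: [-1.0, 5.4, 3.3]
gripper_width: 0.001
```

step_arm(increments=[[0,0.1,0,0,0,0,1],[0,0,0,0,0,0,1]])

```text
t: 9.6
eef_pos: [0.4272, -0.2884, 0.0252]
tool_rot: [-0.001, 0.998, 0.058, -0.0]
contact_force: [-1.0, 6.9, 4.3]
gripper_width: 0.001
```

step_arm(increments=[[0,0.1,0,0,0,0,1],[0,0,0,0,0,0,1]])

```text
t: 9.8
eef_pos: [0.4272, -0.2889, 0.0252]
tool_rot: [-0.001, 0.998, 0.058, -0.001]
contact_force: [-0.8, 7.4, 5.1]
gripper_width: 0.0
```

step_arm(increments=[[0,0.05,0,0,0,0,1],[0,0,0,0,0,0,1]])

```text
t: 10.0
eef_pos: [0.4272, -0.2891, 0.0252]
tool_rot: [-0.001, 0.998, 0.058, -0.001]
contact_force: [-1.2, 8.3, 5.3]
gripper_width: -0.003
```

step_arm(increments=[[0,0.05,0,0,0,0,1],[0,0,0,0,0,0,1]])

```text
t: 10.2
eef_pos: [0.4273, -0.2892, 0.0252]
tool_rot: [-0.002, 0.998, 0.058, -0.001]
contact_force: [-2.3, 8.8, 6.4]
gripper_width: -0.0
```

step_arm(increments=[[0,0.1,0,0,0,0,1],[0,0,0,0,0,0,1]])

```text
t: 10.4
eef_pos: [0.4273, -0.2895, 0.0252]
tool_rot: [-0.002, 0.998, 0.058, -0.001]
contact_force: [-1.5, 11.4, 8.4]
gripper_width: -0.002
```

step_arm(increments=[[0,0.1,0,0,0,0,1],[0,0,0,0,0,0,1]])

```text
t: 10.6
eef_pos: [0.4273, -0.2898, 0.0252]
tool_rot: [-0.002, 0.998, 0.058, -0.001]
contact_force: [-3.3, 12.6, 9.2]
gripper_width: 0.0
```

Run:
```python
from h import *
o=state();w=bot.read_camera("wrist");print(ray(w,(256,192))[0]-o["eef_pos"])
```

```text
t 10.6 cab xyz mm [-19.2  -1.3  25.2] toolx ang 0.16323433934887532 z [-0.0024  0.0046 -1.    ] F [-3.3284 12.5703  9.2407] g 0.00041377278485009363
[-0.0076  0.0729  0.1434]
```

step_arm(increments=[[0,-0.5,0,0,0,0,1],[0,-1,0,0,0,0,1],[0,-1,0,0,0,0,1],[0,-1,0,0,0,0,1],[0,0,0,0,0,0,1]])

```text
t: 11.15
eef_pos: [0.4234, -0.2565, 0.0251]
tool_rot: [-0.001, 0.998, 0.058, -0.0]
contact_force: [-0.2, 4.7, -0.3]
gripper_width: -0.001
```

step_arm(increments=[[0,-1,0,0,0,0,1],[0,-1,0,0,0,0,1],[0,0,0,0,0,0,1]])

```text
t: 11.45
eef_pos: [0.421, -0.2368, 0.0252]
tool_rot: [-0.001, 0.998, 0.058, -0.0]
contact_force: [-1.2, 5.0, 0.6]
gripper_width: 0.004
```

Run:
```python
from h import *
o=state()
save(bot.read_camera("scene"),"scene3.png")
```

```text
t 11.45 cab xyz mm [-72.7  -1.5  25.2] toolx ang 0.11233066402701297 z [-0.0011  0.0015 -1.    ] F [-1.1644  5.0325  0.5588] g 0.003869012726274526
```

View pics/scene3.png

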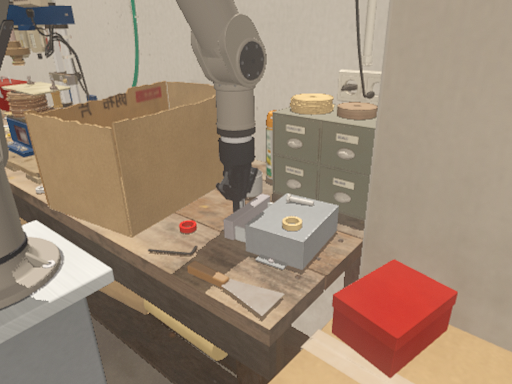

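The latch let go and the drawer is following the finger. I'll back off further until the force drops.

step_arm(increments=[[0,-1,0,0,0,0,1],[0,-1,0,0,0,0,1],[0,-1,0,0,0,0,1],[0,-0.7,0,0,0,0,1],[0,-0.2,0,0,0,0,1],[0,0,0,0,0,0,1],[0,0,0,0,0,0,1]])

```text
t: 12.2
eef_pos: [0.4174, -0.2013, 0.0254]
tool_rot: [0.0, 0.998, 0.057, 0.0]
contact_force: [1.5, -0.2, 0.1]
gripper_width: -0.005
```

Run:
```python
from h import *
o=state()
```

```text
t 12.2 cab xyz mm [-108.2   -1.1   25.4] toolx ang -0.055293785529784145 z [ 0.0005 -0.0005 -1.    ] F [ 1.4695 -0.156   0.0889] g -0.005117229049935839
```

step_arm(increments=[[0,0,-3,0,0,0,1],[0,0,-3,0,0,0,1],[0,0,-3,0,0,0,0.25],[0,0,-3,0,0,0,0.25],[0,0,-2.5,0,0,0,0.25],[-0.5,2.5,0,0,0,0,0.25],[-0.6,2.5,0,0,0,0,0.25],[-0.6,2.5,0,0,0,0,0.25],[-0.6,2.5,0,0,0,0,0.25],[-0.6,2.5,0,0,0,0,0.25],[-0.6,2.5,0,0,0,0,0.25],[-0.6,2.5,0,0,0,0,0.25],[-0.1,1.3,0,0,0,0,0.25],[0,0,0,0,0,0,0.25],[0,0,0,0,0,0,0.25]], squeeze=30)

```text
t: 13.7
eef_pos: [0.397, -0.3913, 0.1702]
tool_rot: [-0.0, 0.998, 0.057, 0.0]
contact_force: [1.0, 0.6, 0.4]
gripper_width: 0.748
```

Run:
```python
from h import *
o=state()
t=bot.read_camera("top");save(t,"top4.png")
s=bot.read_camera("scene");save(s,"scene4.png")
w=bot.read_camera("wrist");save(w,"wrist4.png")
for q,n in((t,"t"),(s,"s"),(w,"w")):
    for c in bot.cut_out(q,"bush")[:2]:
        ys,xs=np.nonzero(c["pixels"]);x0=((xs.min()+xs.max())/2,(ys.min()+ys.max())/2)
        print(n,c["score"],x0,len(xs),onz(q,x0,.066))
    for c in bot.pinpoint(q,"drawer_floor")[:2]: print(n,"floor",c["score"],c["point"],onz(q,c["point"],.01))
```

```text
t 13.7 cab xyz mm [ 78.2 -43.  170.2] toolx ang -0.00036176079049710097 z [ 0.      0.0009 -1.    ] F [0.9554 0.6303 0.3814] g 0.7478937609489276
t 0.56 (np.float64(308.5), np.float64(219.5)) 89 [ 0.3966 -0.3859  0.066 ]
t 0.42 (np.float64(209.5), np.float64(248.5)) 91 [ 0.3386 -0.1644  0.066 ]
t floor 0.76 [254.4, 207.7] [ 0.4306 -0.2664  0.01  ]
s 0.74 (np.float64(188.0), np.float64(226.5)) 162 [ 0.2687 -0.2438  0.066 ]
s 0.54 (np.float64(292.0), np.float64(223.5)) 252 [ 0.3968 -0.3933  0.066 ]
s floor 0.9 [249.3, 223.8] [ 0.424  -0.2628  0.01  ]
w 0.76 (np.float64(255.0), np.float64(194.5)) 1091 [ 0.3971 -0.3939  0.066 ]
w floor 0.94 [302.6, 39.3] [ 0.4244 -0.2637  0.01  ]
```

View pics/top4.png

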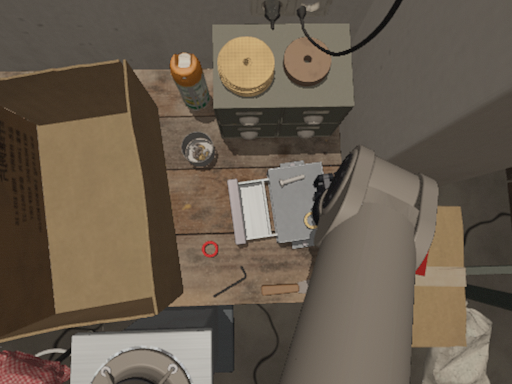

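View pics/wrist4.png

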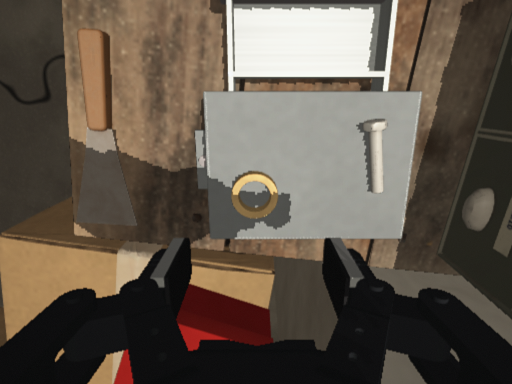

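View pics/scene4.png

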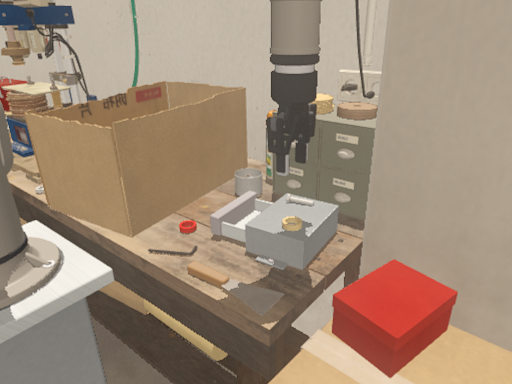

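step_arm(increments=[[0,0.24,2.5,0,0,0,0.3],[0,0,2.5,0,0,0,0.3],[0,0,2.5,0,0,0,0.3],[0,0,1.5,0,0,0,0.3],[0,0,1,0,0,0,0.3],[0,0,0.9,0,0,0,0.3],[0,0,0,0,0,0,0.3]])

```text
t: 14.85
eef_pos: [0.3968, -0.3945, 0.0607]
tool_rot: [-0.0, 0.998, 0.057, -0.0]
contact_force: [0.1, 0.4, -0.2]
gripper_width: 0.697
```

Run:
```python
from h import *
o=state()
w=bot.read_camera("wrist");save(w,"wrist5.png")
for c in bot.cut_out(w,"bush")[:2]:
        ys,xs=np.nonzero(c["pixels"]);x0=((xs.min()+xs.max())/2,(ys.min()+ys.max())/2)
        print(c["score"],x0,len(xs),onz(w,x0,.066))
```

```text
t 14.85 cab xyz mm [ 81.3 -43.6  60.7] toolx ang -0.019634883807427173 z [-0.0007  0.0006 -1.    ] F [ 0.1047  0.3613 -0.1618] g 0.6973777002775696
0.73 (np.float64(254.0), np.float64(254.0)) 3580 [ 0.3962 -0.394   0.066 ]
```

View pics/wrist5.png

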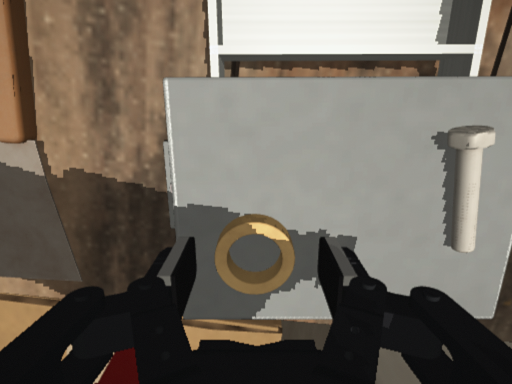

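step_arm(increments=[[0,0,0,0,0,0,0.5],[0,0,0,0,0,0,0.75],[0,0,0,0,0,0,0.9],[0,0,0,0,0,0,0.9],[0,0,0,0,0,0,0.9],[0,0,0,0,0,0,0.9]], squeeze=35)

```text
t: 15.55
eef_pos: [0.3975, -0.3951, 0.0624]
tool_rot: [0.001, 0.998, 0.057, 0.001]
contact_force: [-0.7, 0.9, 6.9]
gripper_width: 0.418
```

step_arm(increments=[[0,0,-0.5,0,0,0,0.9],[0,0,-1,0,0,0,0.9],[0,0,-2,0,0,0,0.9],[0,0,0,0,0,0,0.9]])

```text
t: 15.95
eef_pos: [0.3984, -0.3958, 0.0991]
tool_rot: [0.002, 0.998, 0.057, 0.002]
contact_force: [0.1, 0.1, 0.7]
gripper_width: 0.42
```

Run:
```python
from h import *
o=state()
w=bot.read_camera("wrist");save(w,"wrist6.png")
s=bot.read_camera("scene");save(s,"scene6.png")
```

```text
t 15.95 cab xyz mm [ 82.8 -42.1  99.1] toolx ang -0.03294509935273027 z [ 0.0035 -0.0031 -1.    ] F [0.088  0.0877 0.6715] g 0.4199267352321028
```

View pics/wrist6.png

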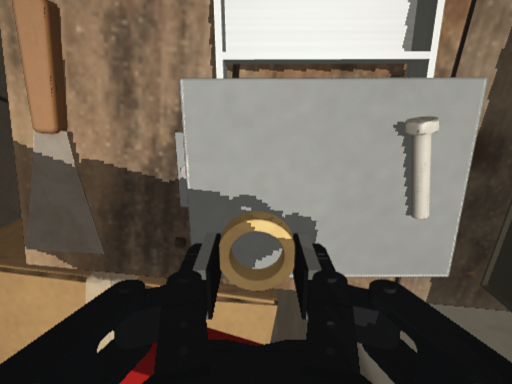

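View pics/scene6.png

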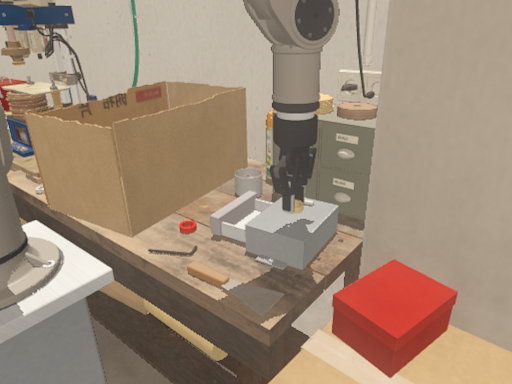

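step_arm(increments=[[0,0,-2,0,0,0,0.9],[0.5,-1.5,0,0,0,0,0.9],[0.7,-2.2,0,0,0,0,0.9],[0.7,-2.2,0,0,0,0,0.9],[0.7,-2.2,0,0,0,0,0.9],[0.7,-2.2,0,0,0,0,0.9],[0.5,-1.6,0,0,0,0,0.9],[0.3,-0.9,0,0,0,0,0.9],[0,0,0,0,0,0,0.9],[0,0,0,0,0,0,0.9]])

```text
t: 17.05
eef_pos: [0.4229, -0.2632, 0.116]
tool_rot: [0.0, 0.998, 0.057, -0.0]
contact_force: [-0.8, -0.3, -0.4]
gripper_width: 0.415
```

Run:
```python
from h import *
o=state()
w=bot.read_camera("wrist");save(w,"wrist7.png")
s=bot.read_camera("scene");save(s,"scene7.png")
```

```text
t 17.05 cab xyz mm [-46.2  -2.7 116. ] toolx ang -0.029178346699936242 z [-0.0004 -0.0001 -1.    ] F [-0.8348 -0.3168 -0.439 ] g 0.4149582557817026
```

View pics/wrist7.png

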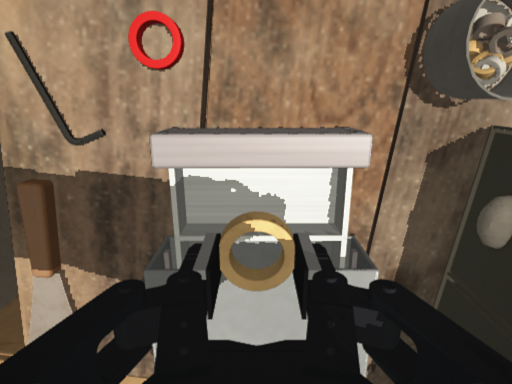

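View pics/scene7.png

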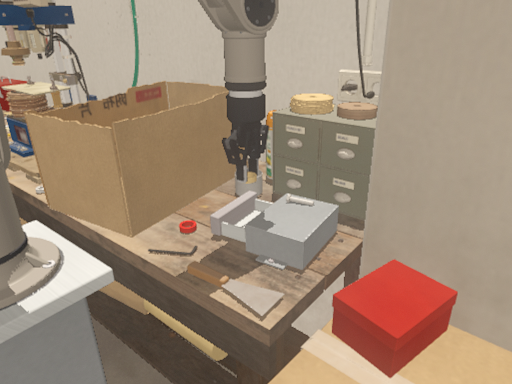

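step_arm(increments=[[0,0,2,0,0,0,0.9],[0.1,0,2,0,0,0,0.9],[0,0,2,0,0,0,0.9],[0,0,1.5,0,0,0,0.9],[0,0,1,0,0,0,0.9],[0,0,0.8,0,0,0,0.9],[0,0,0,0,0,0,0.9]])

```text
t: 17.85
eef_pos: [0.4237, -0.2629, 0.0226]
tool_rot: [-0.0, 0.998, 0.057, -0.001]
contact_force: [0.3, 1.1, -0.9]
gripper_width: 0.417
```

Run:
```python
from h import *
o=state()
w=bot.read_camera("wrist");save(w,"wrist8.png")
```

```text
t 17.85 cab xyz mm [-46.4  -1.8  22.6] toolx ang -0.05479416139037596 z [-0.0011  0.0005 -1.    ] F [ 0.3409  1.1139 -0.8582] g 0.416612414732895
```

View pics/wrist8.png

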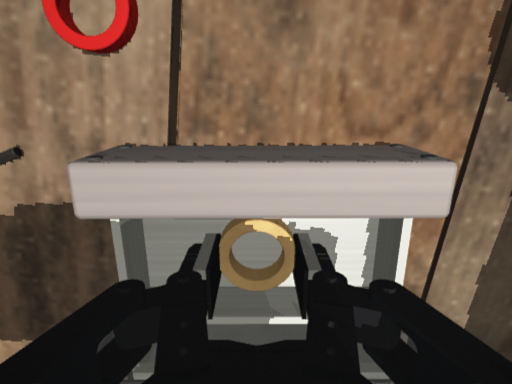

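step_arm(increments=[[0,0,0.4,0,0,0,0.9],[0,0,0.3,0,0,0,0.9],[0,0,0.2,0,0,0,0.9],[0,0,0,0,0,0,0.9]])

```text
t: 18.3
eef_pos: [0.4241, -0.2627, 0.0142]
tool_rot: [-0.0, 0.998, 0.057, -0.0]
contact_force: [-0.1, -0.3, -0.0]
gripper_width: 0.415
```

step_arm(increments=[[0,0,0.1,0,0,0,0.9],[0,0,0,0,0,0,0.9]])

```text
t: 18.5
eef_pos: [0.4242, -0.2627, 0.0133]
tool_rot: [0.0, 0.998, 0.057, 0.0]
contact_force: [0.3, 0.1, -1.0]
gripper_width: 0.413
```

step_arm(increments=[[0,0,0.1,0,0,0,0.9],[0,0,0,0,0,0,0.9]])

```text
t: 18.7
eef_pos: [0.4243, -0.2628, 0.0124]
tool_rot: [0.0, 0.998, 0.057, 0.0]
contact_force: [-0.0, -0.4, 0.1]
gripper_width: 0.419
```

step_arm(increments=[[0,0,0,0,0,0,0.5],[0,0,0,0,0,0,0.4],[0,0,0,0,0,0,0.35],[0,0,0,0,0,0,0.35]])

```text
t: 19.1
eef_pos: [0.4242, -0.2627, 0.0123]
tool_rot: [-0.0, 0.998, 0.057, 0.0]
contact_force: [0.1, -0.3, -0.5]
gripper_width: 0.649
```

step_arm(increments=[[0,0,-0.5,0,0,0,0.35],[0,0,-2,0,0,0,0.35],[0,0,-3,0,0,0,0.35],[0,0,-3,0,0,0,0.35],[0,0,-3,0,0,0,0.35],[0,0,-1,0,0,0,0.35],[0,0,0,0,0,0,1]])

```text
t: 19.8
eef_pos: [0.425, -0.2633, 0.1388]
tool_rot: [0.001, 0.998, 0.057, 0.001]
contact_force: [0.1, 0.3, -0.7]
gripper_width: 0.496
```

Run:
```python
from h import *
o=state()
w=bot.read_camera("wrist");save(w,"wrist9.png")
w=bot.read_camera("scene");save(w,"scene9.png")
```

```text
t 19.8 cab xyz mm [-45.8  -0.6 138.8] toolx ang -0.042145387213878394 z [ 0.0027 -0.002  -1.    ] F [ 0.1382  0.2967 -0.664 ] g 0.4955607220928082
```

View pics/wrist9.png

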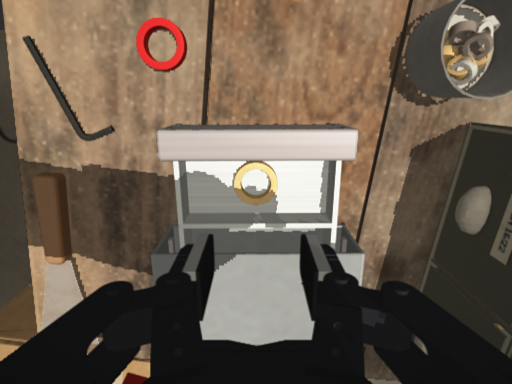

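View pics/scene9.png

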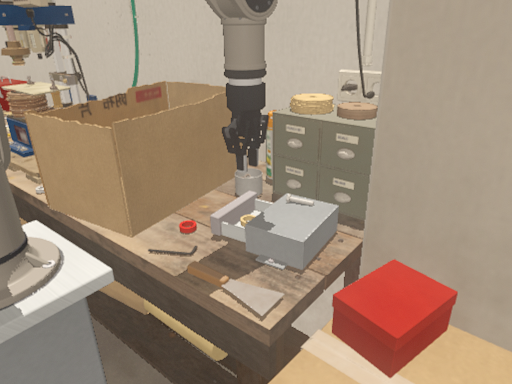

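step_arm(increments=[[0,-1.5,0,0,0,0,1],[0,-2,0,0,0,0,1],[0,-2,0,0,0,0,1],[0,-1.5,0,0,0,0,1],[0,0,0,0,0,0,1],[0,0,0,0,0,0,1]])

```text
t: 20.5
eef_pos: [0.4161, -0.1931, 0.137]
tool_rot: [-0.0, 0.998, 0.057, -0.0]
contact_force: [-0.9, -1.2, -0.3]
gripper_width: -0.002
```

Run:
```python
from h import *
o=state()
```

```text
t 20.5 cab xyz mm [-116.6   -1.5  137. ] toolx ang 0.024325004455590715 z [-0.0006 -0.     -1.    ] F [-0.931  -1.1659 -0.3193] g -0.0018824110138238358
```

step_arm(increments=[[0,0,2.5,0,0,0,1],[0,0,2.5,0,0,0,1],[0,0,2.5,0,0,0,1],[0,0,2,0,0,0,1],[0,0,1.7,0,0,0,1],[0,0,0,0,0,0,1]])

```text
t: 21.1
eef_pos: [0.4148, -0.1936, 0.0233]
tool_rot: [-0.001, 0.998, 0.056, -0.002]
contact_force: [0.6, 0.6, 1.0]
gripper_width: 0.0
```

Run:
```python
from h import *
o=state()
w=bot.read_camera("scene");save(w,"scene10.png")
```

```text
t 21.1 cab xyz mm [-116.2   -2.8   23.3] toolx ang -0.09162207789623267 z [-0.0038  0.0013 -1.    ] F [0.577  0.5683 1.0105] g 0.00010772251003749776
```

View pics/scene10.png

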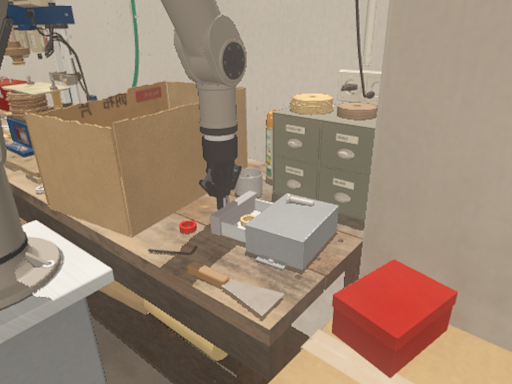

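step_arm(increments=[[0,0.4,0,0,0,0,1],[0,0.3,0,0,0,0,1],[0,0.2,0,0,0,0,1],[0,0.2,0,0,0,0,1],[0,0.3,0,0,0,0,1],[0,0.4,0,0,0,0,1],[0,0.4,0,0,0,0,1]])

```text
t: 21.85
eef_pos: [0.4192, -0.2141, 0.0257]
tool_rot: [-0.0, 0.998, 0.057, 0.0]
contact_force: [0.1, 6.0, 3.0]
gripper_width: -0.002
```

step_arm(increments=[[0,0.4,0,0,0,0,1],[0,0.4,0,0,0,0,1],[0,0.4,0,0,0,0,1],[0,0.4,0,0,0,0,1],[0,0.4,0,0,0,0,1]])

```text
t: 22.35
eef_pos: [0.4215, -0.2339, 0.0257]
tool_rot: [-0.0, 0.998, 0.057, 0.0]
contact_force: [0.1, 6.8, 4.2]
gripper_width: -0.0
```

step_arm(increments=[[0,0.4,0,0,0,0,1],[0,0.4,0,0,0,0,1],[0,0.4,0,0,0,0,1],[0,0.4,0,0,0,0,1],[0,0,0,0,0,0,1]])

```text
t: 22.85
eef_pos: [0.4234, -0.2505, 0.0257]
tool_rot: [-0.0, 0.998, 0.057, 0.001]
contact_force: [2.1, 5.6, 3.4]
gripper_width: 0.005
```

Run:
```python
from h import *
o=state()
w=bot.read_camera("scene");save(w,"scene11.png")
```

```text
t 22.85 cab xyz mm [-58.8  -0.7  25.7] toolx ang 0.0045990866543945685 z [ 0.0011  0.0004 -1.    ] F [2.0565 5.6207 3.3859] g 0.004576718067791901
```

View pics/scene11.png

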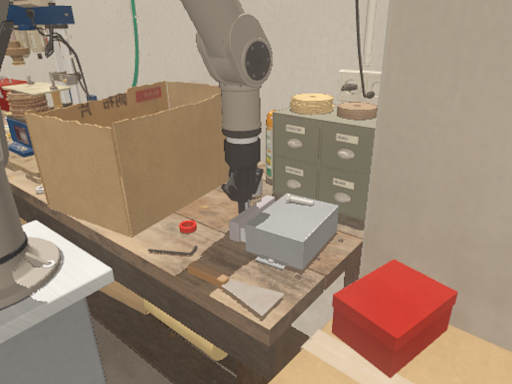

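step_arm(increments=[[0,0.3,0,0,0,0,1],[0,0.3,0,0,0,0,1],[0,0.3,0,0,0,0,1],[0,0.3,0,0,0,0,1],[0,0.3,0,0,0,0,1],[0,0.2,0,0,0,0,1],[0,0.1,0,0,0,0,1]])

```text
t: 23.6
eef_pos: [0.4254, -0.2679, 0.0256]
tool_rot: [-0.0, 0.998, 0.057, 0.0]
contact_force: [0.9, 5.7, 3.0]
gripper_width: 0.001
```

step_arm(increments=[[0,0.1,0,0,0,0,1],[0,0.1,0,0,0,0,1],[0,0,0,0,0,0,1]])

```text
t: 23.9
eef_pos: [0.4257, -0.2699, 0.0256]
tool_rot: [-0.0, 0.998, 0.057, 0.0]
contact_force: [1.3, 5.0, 3.0]
gripper_width: -0.0
```

step_arm(increments=[[0,0.1,0,0,0,0,1],[0,0.1,0,0,0,0,1],[0,0,0,0,0,0,1]])

```text
t: 24.2
eef_pos: [0.4259, -0.2719, 0.0256]
tool_rot: [-0.0, 0.998, 0.057, 0.0]
contact_force: [0.2, 5.2, 3.5]
gripper_width: -0.001
```

step_arm(increments=[[0,0.1,0,0,0,0,1],[0,0.1,0,0,0,0,1],[0,0,0,0,0,0,1]])

```text
t: 24.5
eef_pos: [0.4261, -0.2738, 0.0255]
tool_rot: [-0.0, 0.998, 0.057, 0.0]
contact_force: [0.7, 6.2, 3.6]
gripper_width: -0.002
```

step_arm(increments=[[0,0.1,0,0,0,0,1],[0,0.1,0,0,0,0,1],[0,0,0,0,0,0,1]])

```text
t: 24.8
eef_pos: [0.4263, -0.2758, 0.0256]
tool_rot: [-0.0, 0.998, 0.057, 0.0]
contact_force: [1.1, 5.2, 3.2]
gripper_width: -0.001
```

step_arm(increments=[[0,0.1,0,0,0,0,1],[0,0.1,0,0,0,0,1],[0,0,0,0,0,0,1]])

```text
t: 25.1
eef_pos: [0.4265, -0.2778, 0.0255]
tool_rot: [-0.0, 0.998, 0.057, 0.0]
contact_force: [1.3, 5.6, 4.0]
gripper_width: 0.002
```

step_arm(increments=[[0,0.1,0,0,0,0,1],[0,0.1,0,0,0,0,1],[0,0,0,0,0,0,1]])

```text
t: 25.4
eef_pos: [0.4268, -0.2797, 0.0255]
tool_rot: [-0.0, 0.998, 0.057, 0.0]
contact_force: [1.4, 6.1, 3.0]
gripper_width: 0.001
```

step_arm(increments=[[0,0.1,0,0,0,0,1],[0,0.1,0,0,0,0,1],[0,0,0,0,0,0,1]])

```text
t: 25.7
eef_pos: [0.427, -0.2817, 0.0255]
tool_rot: [-0.0, 0.998, 0.057, 0.0]
contact_force: [1.0, 5.5, 3.0]
gripper_width: 0.003
```

step_arm(increments=[[0,0.1,0,0,0,0,1],[0,0.1,0,0,0,0,1],[0,0,0,0,0,0,1]])

```text
t: 26.0
eef_pos: [0.4272, -0.2836, 0.0255]
tool_rot: [-0.0, 0.998, 0.057, 0.0]
contact_force: [0.8, 5.9, 3.6]
gripper_width: 0.002
```

step_arm(increments=[[0,0.1,0,0,0,0,1],[0,0.1,0,0,0,0,1],[0,0,0,0,0,0,1]])

```text
t: 26.3
eef_pos: [0.4275, -0.2856, 0.0255]
tool_rot: [-0.0, 0.998, 0.057, 0.0]
contact_force: [0.8, 5.4, 3.4]
gripper_width: -0.005
```

step_arm(increments=[[0,0.1,0,0,0,0,1],[0,0.1,0,0,0,0,1],[0,0,0,0,0,0,1]])

```text
t: 26.6
eef_pos: [0.4275, -0.2864, 0.0255]
tool_rot: [-0.001, 0.998, 0.058, 0.0]
contact_force: [0.2, 9.3, 5.6]
gripper_width: 0.002
```

step_arm(increments=[[0,0.1,0,0,0,0,1],[0,0,0,0,0,0,1]])

```text
t: 26.8
eef_pos: [0.4275, -0.2867, 0.0255]
tool_rot: [-0.001, 0.998, 0.058, -0.0]
contact_force: [-1.0, 10.7, 7.6]
gripper_width: 0.001
```

step_arm(increments=[[0,0.1,0,0,0,0,1],[0,0,0,0,0,0,1]])

```text
t: 27.0
eef_pos: [0.4275, -0.287, 0.0255]
tool_rot: [-0.002, 0.998, 0.058, -0.0]
contact_force: [-1.5, 13.0, 9.6]
gripper_width: -0.006
```

step_arm(increments=[[0,-0.5,0,0,0,0,1],[0,-0.8,0,0,0,0,1],[0,-0.8,0,0,0,0,1],[0,-0.8,0,0,0,0,1],[0,-0.6,0,0,0,0,1],[0,0,0,0,0,0,1]])

```text
t: 27.6
eef_pos: [0.4227, -0.2555, 0.0252]
tool_rot: [0.0, 0.998, 0.057, -0.001]
contact_force: [-0.3, 0.4, 0.3]
gripper_width: -0.002
```

Run:
```python
from h import *
o=state()
w=bot.read_camera("scene");save(w,"scene12.png")
```

```text
t 27.6 cab xyz mm [-53.9  -2.   25.2] toolx ang 0.008057513389289284 z [-0.0011 -0.0003 -1.    ] F [-0.2821  0.3865  0.2544] g -0.0017715021841504417
```

View pics/scene12.png

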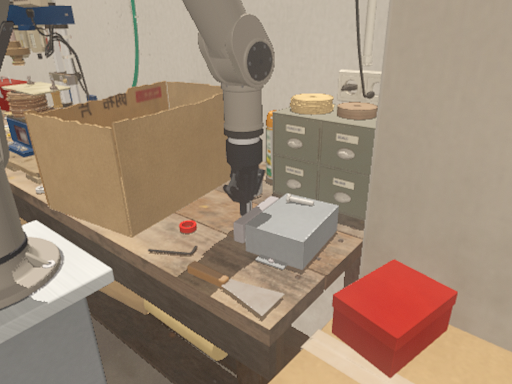

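Latched: the force is gone at the latched position. I'll back off a little, rise, and check from above.

step_arm(increments=[[0,-1,0,0,0,0,1],[0,-1,0,0,0,0,1],[0,-0.5,-2,0,0,0,1],[0,0,-3,0,0,0,1],[0,0,-4,0,0,0,1],[0,0,-4,0,0,0,1],[0,0,-4,0,0,0,1],[-2,3,-2,0,0,0,1],[-3,4,0,0,0,0,1],[-3,4,0,0,0,0,1],[-3,4,0,0,0,0,1],[-3,4,0,0,0,0,1],[-3,4,0,0,0,0,1],[-3,4,0,0,0,0,1],[-3,4,0,0,0,0,1],[0,0,0,0,0,0,1],[0,0,0,0,0,0,1],[0,0,0,0,0,0,1]])

```text
t: 29.45
eef_pos: [0.2285, -0.5635, 0.215]
tool_rot: [-0.001, 0.998, 0.058, 0.0]
contact_force: [-0.0, -0.4, 0.0]
gripper_width: 0.001
```

Run:
```python
from h import *
o=state()
t=bot.read_camera("top");save(t,"top13.png")
s=bot.read_camera("scene");save(s,"scene13.png")
for p in(t,s):
  for q,z in(("drawer_front",.028),("bolt",.06),("bush",.066)):
    print(q,[(round(c["score"],2),onz(p,c["point"],z)) for c in bot.pinpoint(p,q)[:3]])
```

```text
t 29.45 cab xyz mm [ 230.1 -230.   215. ] toolx ang 0.08431477197224524 z [ 0.0003  0.0012 -1.    ] F [-0.0394 -0.4315  0.0428] g 0.0007644443081222251
drawer_front [(0.83, array([ 0.4256, -0.2754,  0.028 ]))]
bolt [(0.65, array([ 0.487 , -0.3564,  0.06  ]))]
bush [(0.67, array([ 0.3399, -0.1638,  0.066 ])), (0.46, array([ 0.4213, -0.3154,  0.066 ]))]
drawer_front [(0.81, array([ 0.4387, -0.2615,  0.028 ]))]
bolt [(0.69, array([ 0.4823, -0.3537,  0.06  ]))]
bush [(0.62, array([ 0.2739, -0.2391,  0.066 ])), (0.28, array([ 0.3439, -0.3695,  0.066 ]))]
```

View pics/top13.png

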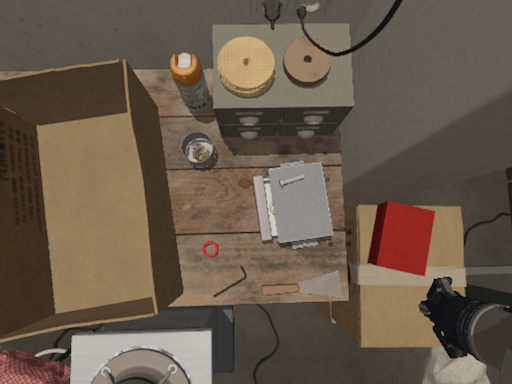

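View pics/scene13.png

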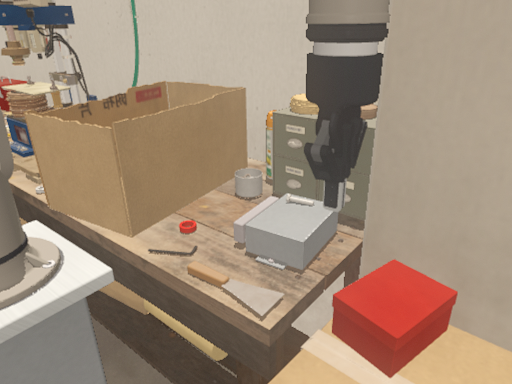

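Drawer front at (262,208) in the top view, exactly where it stood latched; the brass bush shows through the slit at (272,210), and the bolt, tin and red ring are unmoved.

```bash
python3 -c "
from h import *
print(bot.hand_in())"
```

```text
the job is handed in; nothing more can be done
None
```

The bush is inside the drawer, the drawer is latched shut, and the job is handed in at about 29.6 s of the 64 s allowed.

- **Opening:** I pressed the drawer front in with the shut fingers, up to about 12.6 N at the firm stop. The latch let go and the drawer followed the fingers out to its full travel.
- **Bush:** I picked the brass bush off the cabinet top, lowered it to the drawer floor and released it there. The wrist picture showed it lying flat in the compartment.
- **Closing:** I pressed the front home to about 13 N and backed off. The force had dropped to zero when I next read it, about 7 mm clear of the latched position.

**Last checks:**
- After the arm was withdrawn, both camera views show the front where it stood at the start, and the top view shows the brass bush through the slit behind it.
- The bolt, tin and red ring look unmoved in the pictures.
- The network's bolt position in the top view was 9 mm off its first reading; the scene view gave 8 to 9 mm the same way. I took that as detector error, because nothing touched the bolt.
- In the scene view the network also reported a low-score "bush" (0.28) on the cabinet top. The picture shows nothing there.

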